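# Put the rolling pin away in the free sloping cradle

### The job

Pick up the wooden rolling pin lying on the counter and put it away in the empty sloping cradle, so that it lies home with a handle in each of the two saddles, like the pin in the other cradle. Lower it all the way in while you still hold it, do not drop it, then let go; leave the other pin, the bottle, the bowl and the tub where they are.

Things in the scene. Friction and masses are not known exactly. Their poses are not given: they have to be found in the camera images.
- pin: The rolling pin to put away, lying level on the counter: wood, same at both ends, 200 mm long, 0.13 to 0.25 kg; barrel 112 mm long, 42 mm thick; a handle at each end 44 mm long, up to 23 mm thick. Origin: its very centre on its axis, 21 mm above the counter; x along its axis (either way round), y and z across it (they turn as it rolls).
- cradle: White plastic sloping cradle fixed to the counter: base plate 220 x 90 x 8 mm with two upright V saddles, low at its right end seen from the robot and high at its left, that take a pin's handles while its barrel lies free between them. Origin: centre of the plate's underside; x level from low to high saddle, z up. This one is empty.
- seat (a point): Where the pin's centre lies when home in the empty cradle, 110 mm above cradle's origin. x: the seated pin's axis, rising at 30 degrees from low to high saddle; y level, across; z out of the saddles' open side, 30 degrees from vertical, leaning over the low end. Let go, the pin may slide up to 8 mm down, until its barrel meets the low saddle.
- saddle_low (a point): Middle of the empty cradle's low saddle on the seated pin's axis, 71 mm down the slope from seat; same axes. Both saddles are 90 degree Vs open to z, 14 mm wide along x; mouth 63 mm wide, 17 mm above the pin's axis; arms reach 37 mm to each side. 128 mm is free between the saddles for the 112 mm barrel, and the space under it is open down to the base plate.
- saddle_high (a point): Middle of the empty cradle's high saddle, of the same shape, on the seated pin's axis, 71 mm up the slope from seat; same axes. Its tips stand 165 mm above the counter, the cradle's highest part.
- cradle_taken: White plastic sloping cradle fixed to the counter: base plate 220 x 90 x 8 mm with two upright V saddles, low at its right end seen from the robot and high at its left, that take a pin's handles while its barrel lies free between them. Origin: centre of the plate's underside; x level from low to high saddle, z up. Same as the other, but it already holds a pin.
- pin_other: A second rolling pin of the same make, lying in the other cradle; leave it there. Origin at its centre, x along its axis.
- bottle: Closed clear water bottle with a green cap, 64 mm across, 200 mm tall, standing beyond the cradles; leave it. Origin: centre of its underside.
- bowl: Metal mixing bowl, 120 mm across, 60 mm tall, standing beyond the cradles; leave it. Origin: centre of its underside.
- tub: Open white plastic food tub, 130 x 130 x 120 mm tall, standing beyond the loose pin; leave it. Origin: centre of its underside.
There are look-alikes about, which are no part of the job. Leave any purple or yellow look-alike of the pin alone.

How it is judged:
On the way:
1. the pin lies home in the empty cradle while the fingers still hold it (x of pin in the frame of seat between -0.014 and 0.014 m and y of pin in the frame of seat between -0.006 and 0.006 m and z of pin in the frame of seat between -0.006 and 0.006 m and angle between the x axis of pin and the x axis of seat, either way round below 0.1 rad and contact force between the fingers and pin above 1 N), for 0.2 s.
At the end, for the whole second after the job is handed in: The pin rests still in the empty cradle: its centre within 14 mm of the seat point along the slope and 6 mm across and square to it, its axis within 0.1 rad of the seat's x axis, released (x of pin in the frame of seat between -0.014 and 0.014 m and y of pin in the frame of seat between -0.006 and 0.006 m and z of pin in the frame of seat between -0.006 and 0.006 m and angle between the x axis of pin and the x axis of seat, either way round below 0.1 rad and linear speed of pin below 0.02 m/s and angular speed of pin below 0.3 rad/s); the robot touches nothing.
It fails at once if the other pin was moved more than 25 mm (distance of pin_other from where it was at the start of the episode above 0.025 m).
It fails at once if the bottle was moved more than 30 mm (distance of bottle from where it was at the start of the episode above 0.03 m).
It fails at once if the bowl was moved more than 30 mm (distance of bowl from where it was at the start of the episode above 0.03 m).
It fails at once if the tub was moved more than 30 mm (distance of tub from where it was at the start of the episode above 0.03 m).
It also fails if it takes over 40 s, if anything falls off the work surface, if the arm or the gripper's body presses on something with over 40 N, if the wrist force passes 120 N, or if a joint passes its speed limit or range.

### The arm

A 7-joint arm with a two-finger parallel gripper is mounted at the origin on the work surface. World frame = base frame: x ahead of the robot, y to its left, z up, the work surface at z = 0. Lengths are in m, angles in rad, forces in N, time in s.
With the tool pointing down it reaches from about 0.425 to 0.825 m from the base axis. Payload 3.6 kg.
Tool frame: the origin (TCP) lies at the very end of the fingers, on their centre line; the grasp point (between the pads) lies 19 mm behind it; y points along the fingers, z is the direction in which the jaws open and shut, and the axes are right-handed (so a half turn about y gives the same grasp; the last joint's range is limited). The gripper opens to 85 mm and grips with 20 to 120 N. Pads are 22 mm wide; open, the fingers measure 114 mm over their backs; the gripper's body (76 mm by 85 mm) begins 54 mm behind the grasp point. The pads swing forward as they close: fully open they stand 13 mm farther back than shut.
Start: joints at [-1.163, 0.615, -0.013, 1.423, 0.008, 1.103, -0.04], TCP at [0.273, 0.59, 0.231] pointing down, gripper open.
Joint ranges: [-3.12, 3.12], [-0.3, 2.06], [-1.34, 1.32], [0.26, 2.42], [-1.36, 4.5], [0.01, 1.98], [-2.84, 2.84]. Speed limits (rad/s): [2.79, 2.79, 3.14, 3.14, 3.14, 3.14, 3.14].

### API

Orientations are given as a rotation vector (axis times angle).
In Python, from plant import status, cams, finish_job gives the robot as it stands.
- The arm moves only by the tool step_arm, never from a script. Its argument "moves" is a list of rows, each an object of numbers: "dx", "dy", "dz": the shift along the tool's x, y, z in mm; "twist": the turn about the tool's y in degrees. A call has 1 to 5 rows; each row shifts and turns the commanded pose from where the row before left it, along the tool's axes as they then stand; what a row does not reach is not made up. A row lasts 1/12 s, in which the tool goes at most 41.7 mm and 7.16 degrees, less where a joint would pass 70% of its speed; a pose out of reach is approached as far as the arm can. A call with a gripper value outside its range is refused whole. "jaw" is the closure, from -1 (fully open) to 1 (shut), so that 0 is half open, set as the call begins (left out, the last holds). The fingers move at their own pace and stop on an object; the grip force is fixed at half the most. Time passes only in rows, so rows that do not move let the fingers close. It gives the time, the measured TCP pose, the force and the opening at its end, in the units of the state.
- status.sense(): the state, without advancing time (a new reading comes with each control period).
- cams.get_image(name): name is "scene" or "top"; returns the picture (420x560x3 uint8, red, green, blue); there is no depth.
- cams.camera_info(name): a dict with "intrinsics" (3x3 intrinsics, pixels), "distortion" ([k1, k2, p1, p2, k3] as OpenCV has them; the pictures are not rectified), "origin" and "orientation" of the camera in the world. Camera axes: x right, y up, looking along -z (the intrinsics and any distortion apply to the point x, -y, -z); pixel columns grow to the right and rows downward; lengths in m; the calibration is good to about 2 mm. A picture is of the moment at which its call begins. camera_info takes no time and is no camera call.
- finish_job(): hands the job in, once; it reports no verdict.
The state is a dict: "t": time; "qpos": joint angles; "qd": joint speeds; "effort": joint torques, N m; "position": TCP position; "ee_rot": TCP orientation; "contact_force": force on the tool from outside, world axes, zero at the start; "moment": the same for the moment, N m; "opening": finger opening in m.
Only numpy, scipy, OpenCV 4.12 (cv2) and the standard library are available. Lean on these libraries where they do the work, as an engineer would, in place of code of your own. Each camera call takes 0.05 s, during which the arm holds its last target.

## Working session

There is one attempt and no reset: what is moved stays moved. The work goes in short steps, Python scripts to look and compute and a tool call to move; the robot and the scene stay as the last step left them, time stands still between calls to the robot, and variables do not carry over. Pictures are saved under pics/ and viewed, and the job is handed in when it is done.

Besides the shell and the picture viewer there is one more tool, called after ">>>" as name(argument=value, ...), one argument or row to a line, values as JSON. step_arm: Moves the arm, as the interface text tells. Its arguments: {"type":"object","properties":{"moves":{"type":"array","items":{"type":"object","properties":{"dx":{"type":"number"},"dy":{"type":"number"},"dz":{"type":"number"},"twist":{"type":"number"}}}},"jaw":{"type":"number"}},"required":["moves"]}

```bash
mkdir -p pics; ls
python3 - <<'E'
from plant import status, cams
import cv2
s=status.sense();print({k:(v if not hasattr(v,'round') else v) for k,v in s.items()})
for n in("scene","top"):
    print(n,cams.camera_info(n))
    cv2.imwrite(f"pics/{n}0.png",cams.get_image(n)[:,:,::-1])
E
```

```text
pics
{'t': 0.0, 'qpos': array([-1.16350047,  0.61593642, -0.01264429,  1.42493965,  0.00809192,
        1.10339009, -0.04040488]), 'qd': array([-1.22008459e-03, -9.05983650e-04,  5.19534559e-04,  3.76500874e-05,
        7.95430908e-04, -1.89134336e-03, -9.71468511e-04]), 'effort': array([ 5.74070164e-04, -4.69211912e+01,  2.59646941e-01, -1.71031845e+01,
        1.00691253e-02,  9.39837657e-03, -2.17676910e-05]), 'position': array([0.2728546, 0.5890968, 0.2301134]), 'ee_rot': array([-1.54647365,  0.34070947, -0.33984077]), 'contact_force': array([ 0.08941673,  0.29659259, -0.37804521]), 'moment': array([-0.01509435,  0.00479194, -0.07642692]), 'opening': 0.08516952962741726}
scene {'intrinsics': array([[496.37031004,   0.        , 278.48612021],
       [  0.        , 496.37031004, 217.02045197],
       [  0.        ,   0.        ,   1.        ]]), 'distortion': array([0.04607189, 0.        , 0.        , 0.        , 0.        ]), 'origin': array([ 1.3077714 , -0.10047732,  1.1506983 ]), 'orientation': array([0.5631418 , 0.46317941, 1.3486278 ])}
top {'intrinsics': array([[504.91539171,   0.        , 276.96803518],
       [  0.        , 504.91539171, 211.35279198],
       [  0.        ,   0.        ,   1.        ]]), 'distortion': array([0.00269724, 0.        , 0.        , 0.        , 0.        ]), 'origin': array([0.27398   , 0.04821521, 1.6504727 ]), 'orientation': array([ 0.13441759, -0.12174995, -1.57101948])}
```

```bash
sleep 1
```

```text
(no output)
```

View pics/scene0.png

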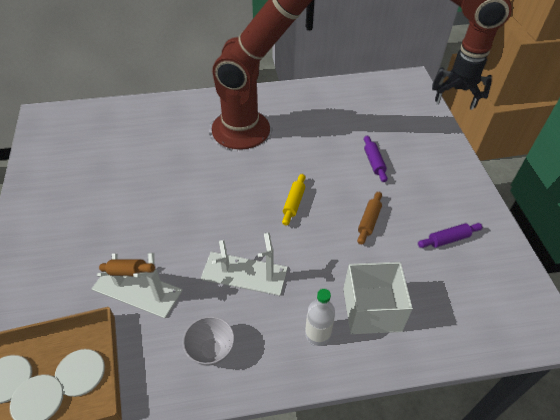

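View pics/top0.png

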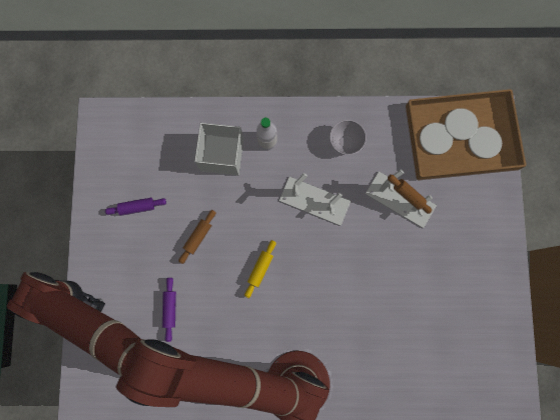

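Candidates for the pin: brown at scene (370,217) / top (197,237), which lies on the counter. Brown at scene (127,267) / top (410,195) is in the taken cradle. Yellow is at top (261,268), purple at (136,207) and (169,309). I choose the loose brown one. The empty cradle is at top (315,200) / scene (245,272).

```bash
cat > h.py <<'E'
import numpy as np, cv2
from scipy.spatial.transform import Rotation as R
from plant import status,cams
F=np.diag([1.,-1,-1])
def ray(n,uv):
    c=cams.camera_info(n); p=cv2.undistortPoints(np.array(uv,float).reshape(-1,1,2),c['intrinsics'],c['distortion'])[:,0]
    d=np.c_[p,np.ones(len(p))]@F@R.from_rotvec(c['orientation']).as_matrix().T
    return np.array(c['origin']),d
def onz(n,uv,z):
    o,d=ray(n,uv); return o+d*((z-o[2])/d[:,2])[:,None]
def proj(n,P):
    c=cams.camera_info(n); Rm=R.from_rotvec(c['orientation']).as_matrix()
    q=(np.atleast_2d(P)-c['origin'])@Rm@F
    return cv2.projectPoints(q,np.zeros(3),np.zeros(3),c['intrinsics'],c['distortion'])[0][:,0]
def tri(ua,ub):
    o1,d1=ray('scene',[ua]);o2,d2=ray('top',[ub]);d1=d1[0];d2=d2[0]
    t=np.linalg.lstsq(np.c_[d1,-d2],o2-o1,rcond=None)[0]
    a=o1+t[0]*d1;b=o2+t[1]*d2
    return (a+b)/2,np.linalg.norm(a-b)
def brown(img):
    h=cv2.cvtColor(img,cv2.COLOR_RGB2HSV)
    return cv2.inRange(h,(4,120,40),(16,255,255))
def blobs(m):
    n,l,s,c=cv2.connectedComponentsWithStats(m)
    out=[]
    for i in range(1,n):
        if s[i,4]>150:
            ys,xs=np.where(l==i); P=np.c_[xs,ys]; r=cv2.minAreaRect(P.astype(np.float32))
            out.append((s[i,4],c[i].round(1),np.round(r[0],1),np.round(r[1],1),P))
    return out
E
python3 - <<'E'
from h import *
for n in("scene","top"):
    im=cv2.imread(f"pics/{n}0.png")[:,:,::-1].copy()
    for b in blobs(brown(im)):
        P=b[4];w=onz(n,P,0.021);c=w.mean(0);v=np.linalg.svd(w-c,full_matrices=False)[2][0]
        t=(w-c)@v
        mid=c+v*(t.max()+t.min())/2
        print(n,b[:4],mid.round(4),'len',np.ptp(t).round(4),'ang',np.degrees(np.arctan2(v[1],v[0])).round(1))
    for nm,(x,y) in {'crad':{'scene':(245,265),'top':(315,198)},'pin':{'scene':(370,217),'top':(197,237)}}.items():
        x,y=x,y
        pass
def crop(n,x,y,w,h):
    im=cv2.imread(f"pics/{n}0.png"); return cv2.resize(im[y-h//2:y+h//2,x-w//2:x+w//2],(500,400),interpolation=cv2.INTER_CUBIC)
cv2.imwrite('pics/cradS.png',crop('scene',245,262,110,88));cv2.imwrite('pics/cradT.png',crop('top',315,198,90,72))
cv2.imwrite('pics/pinc.png',cv2.resize(np.hstack([crop('scene',370,217,90,72),crop('top',197,237,90,72)]),(800,320)))
E
```

```text
scene (np.int32(1254), array([263.3,  28.8]), array([264. ,  29.4]), array([32.3, 53.6])) [-0.5844  0.1727  0.021 ] len 0.4187 ang -23.0
scene (np.int32(220), array([293.6,   5.2]), array([294.,   7.]), array([14., 32.])) [-0.7286  0.3313  0.021 ] len 0.141 ang -90.7
scene (np.int32(8078), array([508.2,  75.7]), array([500.5,  79.5]), array([159., 117.])) [-0.1679  1.0553  0.021 ] len 1.1191 ang -31.5
scene (np.int32(1867), array([237.4,  86.6]), array([235.2,  82. ]), array([45., 88.])) [-0.252   0.0183  0.021 ] len 0.5319 ang -4.8
scene (np.int32(971), array([239.2, 134.6]), array([240.6, 132.3]), array([31.6, 57.1])) [ 0.0548 -0.0072  0.021 ] len 0.1932 ang -98.7
scene (np.int32(594), array([369.4, 217.6]), array([369.5, 217.7]), array([14.1, 54.8])) [0.4638 0.323  0.021 ] len 0.2064 ang -31.9
scene (np.int32(655), array([125.8, 266.8]), array([126.5, 267.5]), array([15., 55.])) [ 0.5254 -0.3692  0.021 ] len 0.1466 ang -100.0
scene (np.int32(4165), array([ 71.4, 359.4]), array([ 58.9, 367.6]), array([111.9, 115.9])) [ 0.7674 -0.4843  0.021 ] len 0.3767 ang 40.2
top (np.int32(3871)
[... 344 characters left out ...]
18 0.3212 0.021 ] len 0.1958 ang 148.0
top (np.int32(1347), array([ 55. , 306.8]), array([ 59.7, 310.1]), array([98.2, 40.9])) [0.2313 0.7516 0.021 ] len 0.3172 ang -111.1
top (np.int32(561), array([114.3, 342.3]), array([114.8, 341.8]), array([33. , 45.9])) [0.1277 0.5731 0.021 ] len 0.137 ang 128.3
top (np.int32(3481), array([187.1, 380.6]), array([187.2, 382.8]), array([134.9,  58.7])) [0.0112 0.3417 0.021 ] len 0.4242 ang 85.5
top (np.int32(1199), array([285.3, 383.9]), array([285.9, 382.8]), array([53. , 82.3])) [0.0018 0.036  0.021 ] len 0.2484 ang 128.5
top (np.int32(576), array([307.7, 401.3]), array([306.1, 402.5]), array([35.6, 42.3])) [-0.0603 -0.0255  0.021 ] len 0.1371 ang 146.8
```

```bash
sleep 4
```

```text
(no output)
```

View pics/cradS.png

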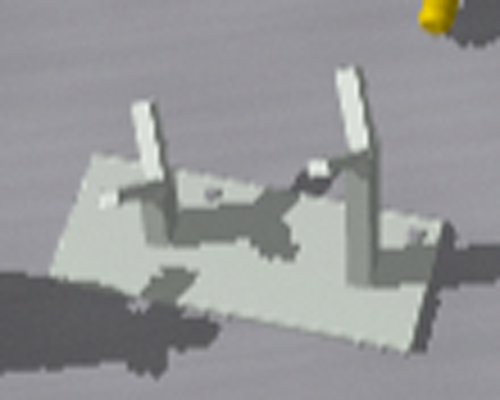

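View pics/cradT.png

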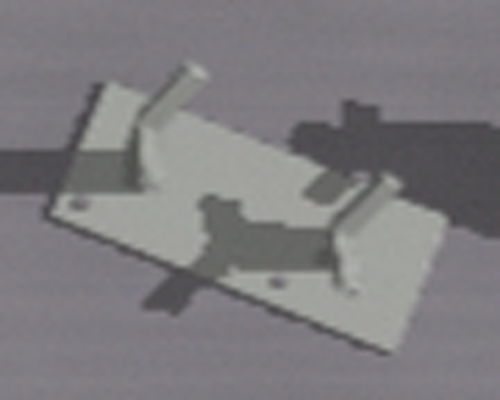

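View pics/pinc.png

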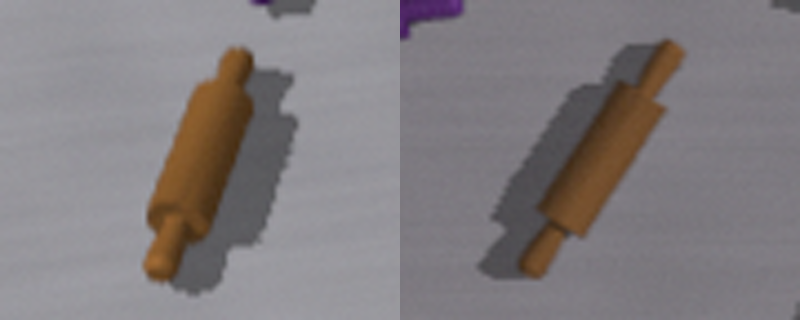

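The crop shows plain wood with no paint, so the chosen pin is right. Next I measure the cradle from its plate corners and the saddle tips.

Run:
```python
from h import *
S=lambda p:(np.array(p)+.5)/(500/110)-.5+[190,218]
T=lambda p:(np.array(p)+.5)/(500/90)-.5+[270,162]
# order: lowend-near(-x),lowend-far, highend-far, highend-near
cs=S([(95,153),(50,272),(410,350),(450,225)]); ct=T([(395,353),(447,217),(105,82),(50,212)])
for n,c in(('scene',cs),('top',ct)):
    w=onz(n,c,.008);m=w.mean(0)
    e=(w[2]+w[3]-w[0]-w[1])/2; f=(w[1]+w[2]-w[0]-w[3])/2
    print(n,m.round(4),'len',np.linalg.norm(e).round(4),'wid',np.linalg.norm(f).round(4),'yaw',np.degrees(np.arctan2(e[1],e[0])).round(2),'yaw from width',np.degrees(np.arctan2(f[1],f[0])).round(2)+90)
pt={}
for k,a,b in(('Hn',(347,68),(152,187)),('Hf',(317,168),(198,70)),('Ln',(143,102),(350,290)),('Lf',(108,200),(393,182))):
    pt[k]=tri(S([a])[0],T([b])[0]);print(k,pt[k][0].round(4),pt[k][1].round(4))
print('mid tips',sum(p[0] for p in pt.values())/4)
s=status.sense();M=R.from_rotvec(s['ee_rot']).as_matrix();print(M.round(3))
```

```text
scene [ 0.5857 -0.0602  0.008 ] len 0.2202 wid 0.0877 yaw 66.94 yaw from width 66.1
top [ 0.5804 -0.0626  0.008 ] len 0.2199 wid 0.0869 yaw 67.4 yaw from width 67.62
Hn [0.5696 0.0008 0.1524] 0.0029
Hf [ 0.6342 -0.0251  0.1546] 0.0025
Ln [ 0.5234 -0.1129  0.0828] 0.0027
Lf [ 0.5861 -0.139   0.0798] 0.0027
mid tips [ 0.57834105 -0.06906399  0.11739554]
[[ 0.907 -0.001  0.42 ]
 [-0.42  -0.002  0.907]
 [ 0.    -1.    -0.002]]
```

```bash
cat >> h.py <<'E'
def go(P,yaw):
    "remaining: twist first, then shift in tool axes after twist"
    s=status.sense();M=R.from_rotvec(s['ee_rot']).as_matrix()
    y0=np.degrees(np.arctan2(M[1,0],M[0,0])); tw=(y0-yaw+180)%360-180
    M2=R.from_euler('z',-tw,degrees=True).as_matrix()@M
    d=1000*M2.T@(np.array(P)-s['position'])
    print('t',round(s['t'],2),'pos',s['position'].round(4),'yaw',y0.round(2),'tilt',M[:,1].round(3),'| twist',tw.round(2),'d mm',d.round(1),'F',s['contact_force'].round(1),'open',s['opening'].round(4))
    return d
E
python3 - <<'E'
from h import *
d=go([.4662,.3199,.10],-32);print(d/8)
E
```

```text
Traceback (most recent call last):
  File "h.py", line 37, in go
    print('t',round(s['t'],2),'pos',s['position'].round(4),'yaw',y0.round(2),'tilt',M[:,1].round(3),'| twist',tw.round(2),'d mm',d.round(1),'F',s['contact_force'].round(1),'open',s['opening'].round(4))
                                                                                                                                                                                   ^^^^^^^^^^^^^^^^^^
AttributeError: 'float' object has no attribute 'round'
```

```bash
sed -i "s/s\['opening'\].round(4)/round(float(s['opening']),4)/" h.py
python3 - <<'E'
from h import *
d=go([.4662,.3199,.10],-32);print(d/8)
E
```

```text
t 0.1 pos [0.2729 0.5892 0.2302] yaw -24.85 tilt [-0.001 -0.002 -1.   ] | twist 7.15 d mm [ 306.6  130.6 -125.6] F [ 0.   0.3 -1.2] open 0.0853
[ 38.32430858  16.31930622 -15.70352829]
```

>>> step_arm(
  moves=[
    {"twist": 7.1},
    {"dx": 34, "dy": 14.5, "dz": -14},
    {"dx": 34, "dy": 14.5, "dz": -14},
    {"dx": 34, "dy": 14.5, "dz": -14},
    {"dx": 34, "dy": 14.5, "dz": -14},
  ],
  jaw=-1,
)

```text
schema error: expected keys dx, dy, dz, twist
```

>>> step_arm(
  moves=[
    {"dx": 34, "dy": 14.5, "dz": -14},
    {"dx": 34, "dy": 14.5, "dz": -14},
    {"dx": 34, "dy": 14.5, "dz": -14},
    {"dx": 34, "dy": 14.5, "dz": -14},
    {"dx": 0},
  ],
)

```text
schema error: expected keys dx, dy, dz, twist
```

Run:
```python
from h import *
d=go([.4662,.3199,.002],-32)
for n in("scene","top"):
    im=cams.get_image(n);cv2.imwrite(f"pics/{n}1.png",im[:,:,::-1])
a=cv2.imread('pics/scene1.png')[140:280,280:470];b=cv2.imread('pics/top1.png')[170:310,110:300]
cv2.imwrite('pics/a1.png',cv2.resize(np.hstack([a,b]),(800,295),interpolation=cv2.INTER_CUBIC))
```

```text
t 0.1 pos [0.2729 0.5892 0.2302] yaw -24.85 tilt [-0.001 -0.002 -1.   ] | twist 7.15 d mm [ 306.6  228.6 -125.4] F [ 0.   0.3 -1.2] open 0.0853
```

View pics/a1.png

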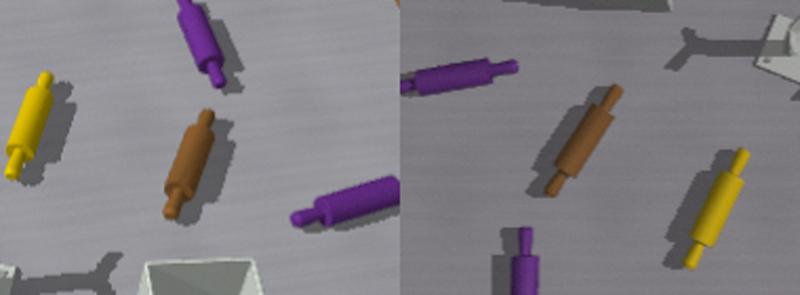

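The calls were refused because every row needs all four keys. The arm hasn't moved, so I'm sending them again.

>>> step_arm(
  moves=[
    {"dx": 0, "dy": 0, "dz": 0, "twist": 7.1},
    {"dx": 34, "dy": 14.5, "dz": -14, "twist": 0},
    {"dx": 34, "dy": 14.5, "dz": -14, "twist": 0},
    {"dx": 34, "dy": 14.5, "dz": -14, "twist": 0},
    {"dx": 34, "dy": 14.5, "dz": -14, "twist": 0},
  ],
  jaw=-1,
)

```text
t: 0.62
position: [0.3595, 0.4689, 0.1727]
ee_rot: [-1.526, 0.436, -0.436]
contact_force: [1.0, 0.5, 0.8]
opening: 0.0852
```

>>> step_arm(
  moves=[
    {"dx": 34, "dy": 14.5, "dz": -14, "twist": 0},
    {"dx": 34, "dy": 14.5, "dz": -14, "twist": 0},
    {"dx": 34, "dy": 14.5, "dz": -14, "twist": 0},
    {"dx": 34, "dy": 14.5, "dz": -14, "twist": 0},
    {"dx": 0, "dy": 0, "dz": 0, "twist": 0},
  ],
)

```text
t: 1.03
position: [0.4499, 0.3394, 0.1125]
ee_rot: [-1.535, 0.447, -0.451]
contact_force: [0.6, -1.6, -0.2]
opening: 0.0854
```

Run:
```python
from h import *
d=go([.4662,.3199,.002],-32)
for n in("scene","top"):
    im=cams.get_image(n);cv2.imwrite(f"pics/{n}1.png",im[:,:,::-1])
a=cv2.imread('pics/scene1.png')[140:280,280:470];b=cv2.imread('pics/top1.png')[170:310,110:300]
cv2.imwrite('pics/a1.png',cv2.resize(np.hstack([a,b]),(800,295),interpolation=cv2.INTER_CUBIC))
```

```text
t 1.03 pos [0.4499 0.3394 0.1125] yaw -32.78 tilt [-0.    -0.011 -1.   ] | twist -0.78 d mm [ 23.6 110.7  -6.9] F [ 0.6 -1.6 -0.2] open 0.0854
```

View pics/a1.png

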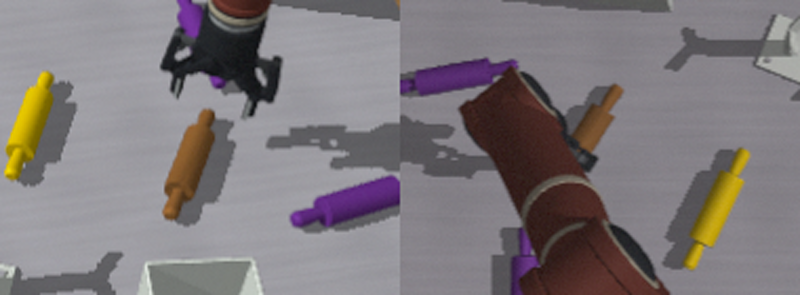

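Run:
```python
from h import *
d=go([.4662,.3199,.002],-32)
```

```text
t 1.13 pos [0.4459 0.3482 0.1145] yaw -32.25 tilt [-0.001 -0.002 -1.   ] | twist -0.25 d mm [ 32.2 112.6 -13. ] F [-0.1  0.8 -0.2] open 0.0854
```

>>> step_arm(
  moves=[
    {"dx": 16, "dy": 20, "dz": -6.5, "twist": -0.2},
    {"dx": 16, "dy": 20, "dz": -6.5, "twist": 0},
    {"dx": 0, "dy": 20, "dz": 0, "twist": 0},
    {"dx": 0, "dy": 0, "dz": 0, "twist": 0},
    {"dx": 0, "dy": 0, "dz": 0, "twist": 0},
  ],
)

```text
t: 1.55
position: [0.4635, 0.3247, 0.055]
ee_rot: [-1.527, 0.434, -0.43]
contact_force: [-0.3, 1.4, 0.2]
opening: 0.0852
```

Run:
```python
from h import *
d=go([.4662,.3199,.002],-32)
for n in("scene",):
    im=cams.get_image(n);cv2.imwrite(f"pics/{n}2.png",im[:,:,::-1])
a=cv2.imread('pics/scene2.png')[140:280,280:470]
cv2.imwrite('pics/a2.png',cv2.resize(a,(760,560),interpolation=cv2.INTER_CUBIC))
```

```text
t 1.55 pos [0.4635 0.3247 0.055 ] yaw -31.59 tilt [-0.002  0.001 -1.   ] | twist 0.41 d mm [ 5.  53.  -2.6] F [-0.3  1.4  0.2] open 0.0852
```

View pics/a2.png

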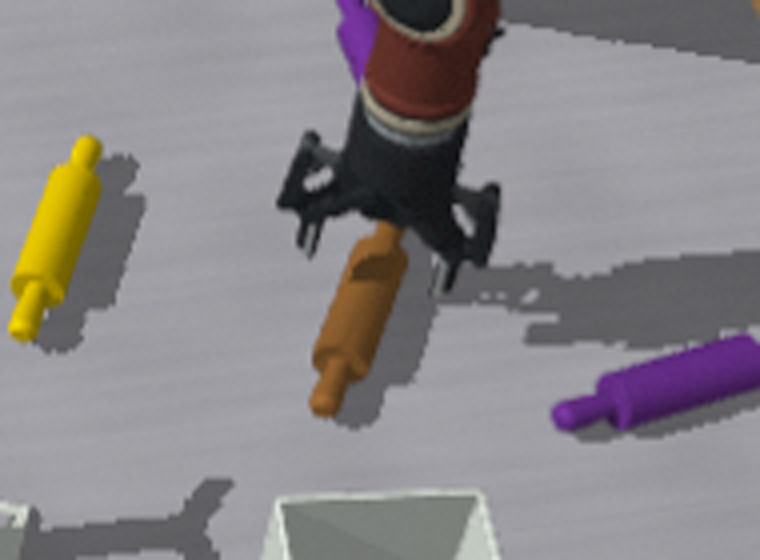

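The fingers straddle the pin. I'll lower the arm the rest of the way.

>>> step_arm(
  moves=[
    {"dx": 4, "dy": 18, "dz": -2, "twist": 0.3},
    {"dx": 0, "dy": 18, "dz": 0, "twist": 0},
    {"dx": 0, "dy": 13, "dz": 0, "twist": 0},
    {"dx": 0, "dy": 0, "dz": 0, "twist": 0},
    {"dx": 0, "dy": 0, "dz": 0, "twist": 0},
  ],
)

```text
t: 2.02
position: [0.4671, 0.3208, 0.0073]
ee_rot: [-1.525, 0.436, -0.437]
contact_force: [-0.3, -0.1, 0.7]
opening: 0.0855
```

Run:
```python
from h import *
d=go([.4662,.3199,.002],-32)
```

```text
t 2.02 pos [0.4671 0.3208 0.0073] yaw -31.93 tilt [ 0.001  0.002 -1.   ] | twist 0.07 d mm [-0.3  5.3 -1.3] F [-0.3 -0.1  0.7] open 0.0855
```

>>> step_arm(
  moves=[
    {"dx": 0, "dy": 4, "dz": -1, "twist": 0},
    {"dx": 0, "dy": 0, "dz": 0, "twist": 0},
    {"dx": 0, "dy": 0, "dz": 0, "twist": 0},
  ],
)

```text
t: 2.27
position: [0.4671, 0.3188, 0.0032]
ee_rot: [-1.525, 0.437, -0.439]
contact_force: [-0.4, -0.6, -0.4]
opening: 0.0853
```

>>> step_arm(
  moves=[
    {"dx": 0, "dy": 0, "dz": 0, "twist": 0},
    {"dx": 0, "dy": 0, "dz": 0, "twist": 0},
    {"dx": 0, "dy": 0, "dz": 0, "twist": 0},
    {"dx": 0, "dy": 0, "dz": 0, "twist": 0},
    {"dx": 0, "dy": 0, "dz": 0, "twist": 0},
  ],
  jaw=1,
)

```text
t: 2.68
position: [0.4672, 0.3185, 0.0028]
ee_rot: [-1.525, 0.438, -0.439]
contact_force: [0.1, -0.6, 3.8]
opening: 0.0403
```

Run:
```python
from h import *
d=go([.4662,.3199,.002],-32)
```

```text
t 2.68 pos [0.4672 0.3185 0.0028] yaw -32.05 tilt [ 0.001  0.001 -1.   ] | twist -0.05 d mm [-1.6  0.8  0.7] F [ 0.1 -0.6  3.8] open 0.0403
```

>>> step_arm(
  moves=[
    {"dx": 0, "dy": 0, "dz": 0, "twist": 0},
    {"dx": 0, "dy": -10, "dz": 0, "twist": 0},
    {"dx": 0, "dy": -25, "dz": 0, "twist": 0},
    {"dx": 0, "dy": -30, "dz": 0, "twist": 0},
    {"dx": 0, "dy": -30, "dz": 0, "twist": 0},
  ],
)

```text
t: 3.1
position: [0.4658, 0.3174, 0.0977]
ee_rot: [-1.529, 0.44, -0.437]
contact_force: [0.7, 0.8, -2.5]
opening: 0.0401
```

>>> step_arm(
  moves=[
    {"dx": 0, "dy": -30, "dz": 0, "twist": 0},
    {"dx": 0, "dy": -30, "dz": 0, "twist": 0},
    {"dx": 0, "dy": -25, "dz": 0, "twist": 0},
    {"dx": 0, "dy": 0, "dz": 0, "twist": 0},
    {"dx": 0, "dy": 0, "dz": 0, "twist": 0},
  ],
)

```text
t: 3.52
position: [0.4671, 0.3183, 0.1837]
ee_rot: [-1.524, 0.437, -0.44]
contact_force: [-0.1, 0.1, -1.9]
opening: 0.0401
```

Run:
```python
from h import *
d=go([.582,-.0615,.2],-112.8)
for n in("scene","top"):
    im=cams.get_image(n);cv2.imwrite(f"pics/{n}3.png",im[:,:,::-1])
a=cv2.imread('pics/scene3.png')[100:240,290:480]
cv2.imwrite('pics/a3.png',cv2.resize(a,(760,560),interpolation=cv2.INTER_CUBIC))
```

```text
t 3.52 pos [0.4671 0.3183 0.1837] yaw -32.06 tilt [ 0.002  0.001 -1.   ] | twist 80.74 d mm [305.6 -15.4 253.1] F [-0.1  0.1 -1.9] open 0.0401
```

View pics/a3.png

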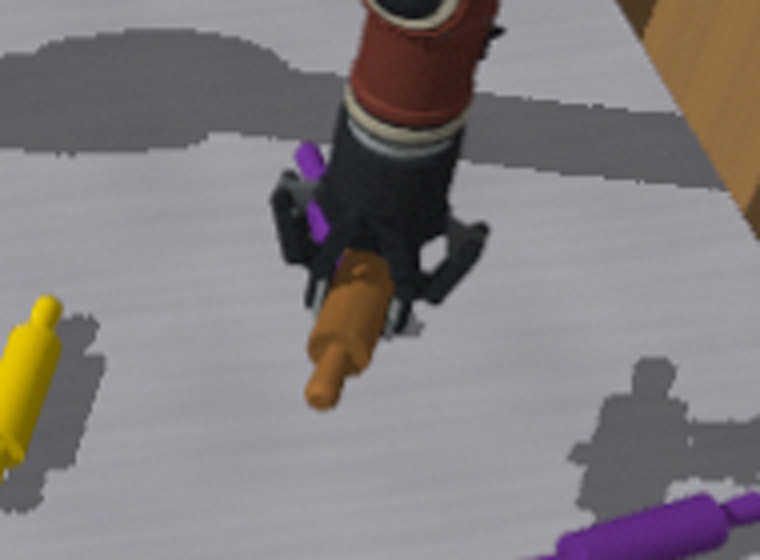

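The pin is held level, and the force shows about 1.9 N of weight. Next I turn it to the cradle's heading.

>>> step_arm(
  moves=[
    {"dx": 0, "dy": -4, "dz": 0, "twist": 7},
    {"dx": 0, "dy": -4, "dz": 0, "twist": 7},
    {"dx": 0, "dy": 0, "dz": 0, "twist": 7},
    {"dx": 0, "dy": 0, "dz": 0, "twist": 7},
    {"dx": 0, "dy": 0, "dz": 0, "twist": 7},
  ],
)

```text
t: 4.03
position: [0.4656, 0.3174, 0.1881]
ee_rot: [-1.375, 0.916, -0.913]
contact_force: [-0.0, -0.4, -1.5]
opening: 0.0403
```

>>> step_arm(
  moves=[
    {"dx": 0, "dy": 0, "dz": 0, "twist": 7},
    {"dx": 0, "dy": 0, "dz": 0, "twist": 7},
    {"dx": 0, "dy": 0, "dz": 0, "twist": 7},
    {"dx": 0, "dy": 0, "dz": 0, "twist": 7},
    {"dx": 0, "dy": 0, "dz": 0, "twist": 7},
  ],
)

```text
t: 4.45
position: [0.4655, 0.3175, 0.1881]
ee_rot: [-1.104, 1.368, -1.368]
contact_force: [-0.0, -0.1, -0.8]
opening: 0.0406
```

>>> step_arm(
  moves=[
    {"dx": 0, "dy": 0, "dz": 0, "twist": 7},
    {"dx": 0, "dy": 0, "dz": 0, "twist": 3.7},
    {"dx": 0, "dy": 0, "dz": 0, "twist": 0},
    {"dx": 0, "dy": 0, "dz": 0, "twist": 0},
  ],
)

```text
t: 4.78
position: [0.4658, 0.3178, 0.1886]
ee_rot: [-1.0, 1.494, -1.495]
contact_force: [-0.1, -0.4, -1.5]
opening: 0.0406
```

Run:
```python
from h import *
d=go([.5751,-.0779,.184],-112.8);print(d/12)
```

```text
t 4.78 pos [0.4658 0.3178 0.1886] yaw -112.64 tilt [-0.003 -0.003 -1.   ] | twist 0.16 d mm [322.4   5.3 254.1] F [-0.1 -0.4 -1.5] open 0.0406
[26.86745226  0.44321591 21.1743133 ]
```

>>> step_arm(
  moves=[
    {"dx": 15, "dy": 0, "dz": 11, "twist": 0},
    {"dx": 27, "dy": 0, "dz": 21, "twist": 0},
    {"dx": 27, "dy": 0, "dz": 21, "twist": 0},
    {"dx": 27, "dy": 0, "dz": 21, "twist": 0},
    {"dx": 27, "dy": 0, "dz": 21, "twist": 0},
  ],
)

```text
t: 5.2
position: [0.5066, 0.1664, 0.1896]
ee_rot: [-0.997, 1.494, -1.494]
contact_force: [-0.2, -0.5, -2.3]
opening: 0.0401
```

>>> step_arm(
  moves=[
    {"dx": 27, "dy": 0, "dz": 21, "twist": 0},
    {"dx": 27, "dy": 0, "dz": 21, "twist": 0},
    {"dx": 27, "dy": 0, "dz": 21, "twist": 0},
    {"dx": 27, "dy": 0, "dz": 21, "twist": 0},
    {"dx": 27, "dy": 0, "dz": 21, "twist": 0},
  ],
)

```text
t: 5.62
position: [0.5512, 0.0013, 0.1897]
ee_rot: [-0.997, 1.495, -1.494]
contact_force: [0.5, 0.4, -1.7]
opening: 0.0406
```

>>> step_arm(
  moves=[
    {"dx": 27, "dy": 0, "dz": 21, "twist": 0},
    {"dx": 18, "dy": 0, "dz": 14, "twist": 0},
    {"dx": 0, "dy": 0, "dz": 0, "twist": 0},
    {"dx": 0, "dy": 0, "dz": 0, "twist": 0},
    {"dx": 0, "dy": 0, "dz": 0, "twist": 0},
  ],
)

```text
t: 6.03
position: [0.5658, -0.051, 0.1895]
ee_rot: [-0.996, 1.497, -1.492]
contact_force: [0.4, 0.3, -1.1]
opening: 0.0407
```

Run:
```python
from h import *
d=go([.5751,-.0779,.184],-112.8)
for n in("scene","top"):
    im=cams.get_image(n);cv2.imwrite(f"pics/{n}4.png",im[:,:,::-1])
a=cv2.imread('pics/scene4.png')[170:310,170:320];b=cv2.imread('pics/top4.png')[130:270,240:390]
cv2.imwrite('pics/a4.png',cv2.resize(np.hstack([a,b]),(800,373),interpolation=cv2.INTER_CUBIC))
```

```text
t 6.03 pos [ 0.5658 -0.051   0.1895] yaw -112.66 tilt [-0.002  0.001 -1.   ] | twist 0.14 d mm [21.2  5.5 19. ] F [ 0.4  0.3 -1.1] open 0.0407
```

View pics/a4.png

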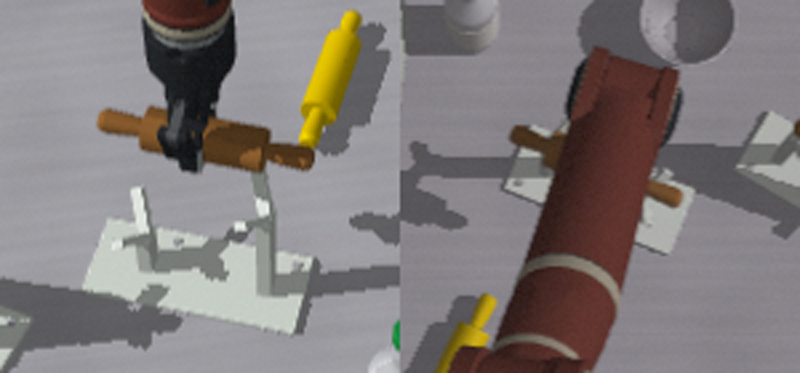

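>>> step_arm(
  moves=[
    {"dx": 11, "dy": 0, "dz": 10, "twist": 0},
    {"dx": 10, "dy": 0, "dz": 9, "twist": 0},
    {"dx": 0, "dy": 0, "dz": 0, "twist": 0},
    {"dx": 0, "dy": 0, "dz": 0, "twist": 0},
  ],
)

```text
t: 6.47
position: [0.5757, -0.0794, 0.1903]
ee_rot: [-0.994, 1.496, -1.496]
contact_force: [1.0, 0.6, -1.9]
opening: 0.0403
```

Run:
```python
from h import *
d=go([.5751,-.0779,.184],-112.8)
for n in("scene","top"):
    im=cams.get_image(n);cv2.imwrite(f"pics/{n}5.png",im[:,:,::-1])
    print(n,[b[:4] for b in blobs(brown(im)) if b[0]<500])
cv2.imwrite('pics/a5.png',cv2.resize(cv2.imread('pics/scene5.png')[170:310,170:320],(750,700))[:600])
cv2.imwrite('pics/b5.png',cv2.resize(cv2.imread('pics/top5.png')[150:260,250:390],(700,550)))
```

```text
t 6.47 pos [ 0.5757 -0.0794  0.1903] yaw -112.82 tilt [-0. -0. -1.] | twist -0.02 d mm [-1.1  6.3 -1.1] F [ 1.   0.6 -1.9] open 0.0403
scene [(np.int32(322), array([258.7, 132.3]), array([258.5, 133.2]), array([16.8, 33.4])), (np.int32(231), array([208.7, 221.1]), array([207.5, 223. ]), array([16., 25.]))]
top [(np.int32(479), array([310.7, 381. ]), array([309.1, 384. ]), array([31.2, 40.6])), (np.int32(447), array([302.8, 409.2]), array([302. , 404.5]), array([44., 29.]))]
```

View pics/a5.png

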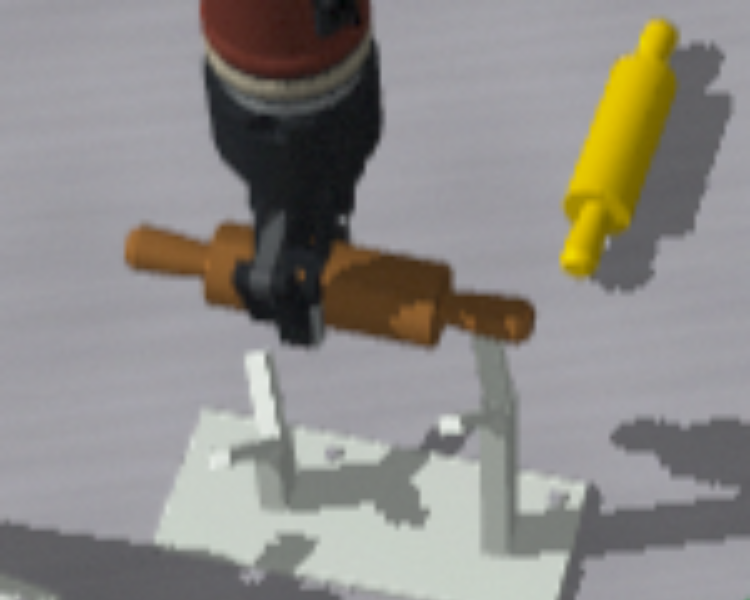

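View pics/b5.png

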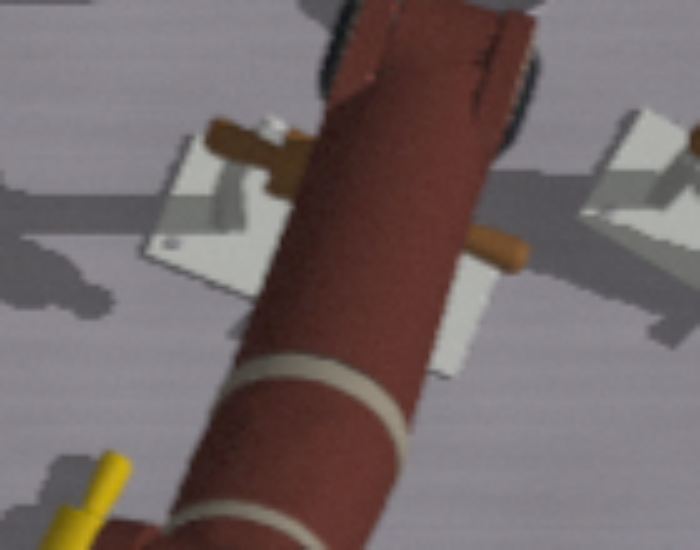

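Run:
```python
from h import *
L,e1=tri((196.0,219.7),(354.2,200.8)); H,e2=tri((275.6,233.6),(292.4,177.2))
print(L.round(4),e1.round(4),H.round(4),e2.round(4),'len',np.linalg.norm(H-L).round(4),'mid',((L+H)/2).round(4),'yaw',np.degrees(np.arctan2(*(H-L)[[1,0]])).round(2))
u=np.array([.3875,.9219,0]);T=status.sense()['position'];C=T+.0053*u+[0,0,.018]
print('pred C',C.round(4))
# seat estimate & expected tips
seat=np.array([.582,-.0615,.110]);z=np.array([0,0,1.]);x=u*np.cos(np.pi/6)+z*.5;zz=-u*.5+z*np.cos(np.pi/6);y=np.cross(zz,x)
A={'scene':cv2.imread('pics/scene0.png'),'top':cv2.imread('pics/top0.png')}
for n in A:
    im=A[n];im=cv2.resize(im,None,fx=4,fy=4,interpolation=cv2.INTER_CUBIC)
    pts=[seat+sx*.071*x+sy*.0345*y+.0185*zz+ex*.007*x for sx in(-1,1) for sy in(-1,1) for ex in (-1,1)]
    pl=[seat-[0,0,.102]+sx*.11*u+sy*.045*np.array([-u[1],u[0],0]) for sx in(-1,1) for sy in(-1,1)]
    for p in proj(n,np.array(pts+pl)): cv2.circle(im,tuple(int(v) for v in (p+.5)*4),3,(0,0,255),-1)
    c=proj(n,seat)[0]*4;cx,cy=int(c[0]),int(c[1]);A[n]=im[cy-170:cy+230,cx-200:cx+200]
cv2.imwrite('pics/ov.png',np.hstack([A['scene'],A['top']]))
```

```text
[ 0.542  -0.1648  0.2038] 0.0011 [0.6139 0.0165 0.2034] 0.0053 len 0.195 mid [ 0.578  -0.0742  0.2036] yaw 68.39
pred C [ 0.5775 -0.0729  0.2081]
```

View pics/ov.png

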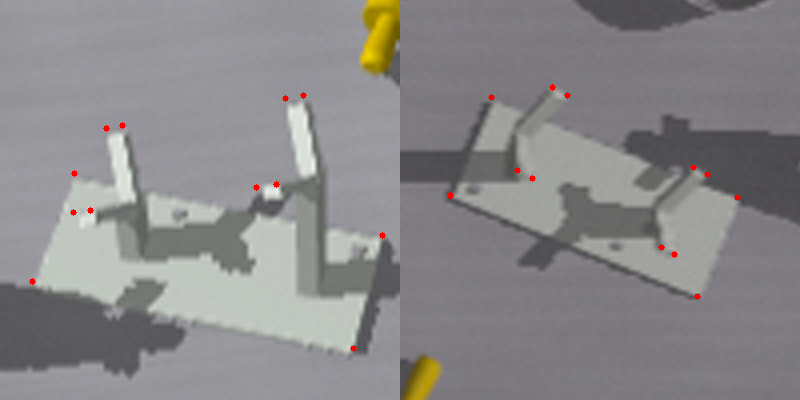

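Run:
```python
from h import *
u=np.array([.3875,.9219,0]);T=status.sense()['position'];C=T+.0053*u+[0,0,.018]
for n,a,b in(('scene',(196.0,219.7),(275.6,233.6)),('top',(354.2,200.8),(292.4,177.2))):
    w=onz(n,[a,b],C[2]);d=w[1]-w[0];print(n,w.round(4).tolist(),'mid-pred',(w.mean(0)-C).round(4),'len',np.linalg.norm(d).round(4),'yaw',np.degrees(np.arctan2(d[1],d[0])).round(2))
```

```text
scene [[0.5456, -0.1639, 0.2081], [0.6177, 0.0185, 0.2081]] mid-pred [ 0.0041  0.0002 -0.    ] len 0.1961 yaw 68.45
top [[0.5412, -0.1647, 0.2081], [0.6123, 0.014, 0.2081]] mid-pred [-0.0008 -0.0025  0.    ] len 0.1923 yaw 68.29
```

>>> step_arm(
  moves=[
    {"dx": -1, "dy": 15, "dz": -1.3, "twist": 0},
    {"dx": 0, "dy": 15, "dz": 0, "twist": 0},
    {"dx": 0, "dy": 14, "dz": 0, "twist": 0},
    {"dx": 0, "dy": 0, "dz": 0, "twist": 0},
    {"dx": 0, "dy": 0, "dz": 0, "twist": 0},
  ],
)

```text
t: 6.98
position: [0.5744, -0.0763, 0.1458]
ee_rot: [-0.996, 1.497, -1.493]
contact_force: [0.2, -1.0, -2.0]
opening: 0.0402
```

```bash
cat >> h.py <<'E'
def pt(uo,z):
    u=np.array([.3875,.9219]); p=np.array([.5814,-.0603])+u*uo/1000
    return [p[0],p[1],z]
E
python3 - <<'E'
from h import *
d=go(pt(-17.3,.132),-112.8)
im=cams.get_image('scene');cv2.imwrite('pics/scene6.png',im[:,:,::-1])
cv2.imwrite('pics/a6.png',cv2.resize(cv2.imread('pics/scene6.png')[190:310,180:320],(700,600),interpolation=cv2.INTER_CUBIC))
E
```

```text
t 6.98 pos [ 0.5744 -0.0763  0.1458] yaw -112.69 tilt [-0.002  0.001 -1.   ] | twist 0.11 d mm [-0.2 13.8  0.3] F [ 0.2 -1.  -2. ] open 0.0402
```

View pics/a6.png

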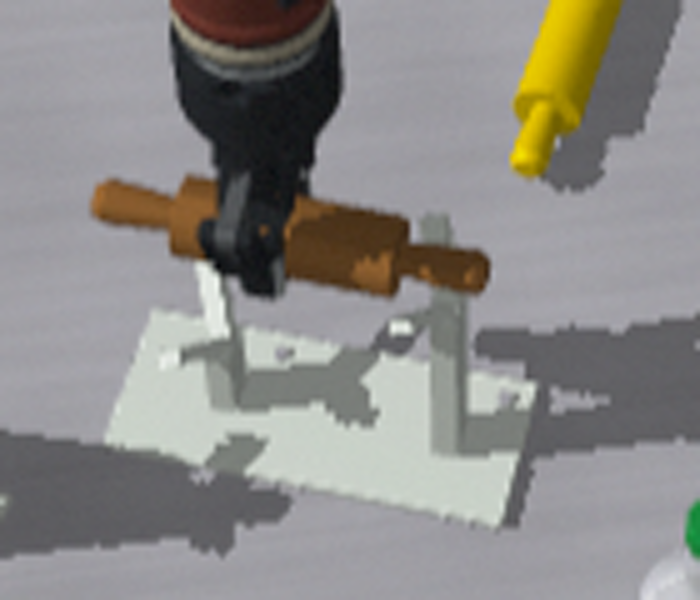

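The high handle is in the mouth of the high saddle, at about (440,265). I'll lower it to contact in small steps.

>>> step_arm(
  moves=[
    {"dx": 0, "dy": 7, "dz": 0, "twist": 0},
    {"dx": 0, "dy": 6.5, "dz": 0, "twist": 0},
    {"dx": 0, "dy": 0, "dz": 0, "twist": 0},
    {"dx": 0, "dy": 0, "dz": 0, "twist": 0},
  ],
)

```text
t: 7.37
position: [0.5747, -0.0773, 0.1325]
ee_rot: [-0.995, 1.496, -1.495]
contact_force: [-0.4, -0.4, -2.3]
opening: 0.041
```

>>> step_arm(
  moves=[
    {"dx": -0.6, "dy": 3.7, "dz": 0, "twist": 0},
    {"dx": -0.6, "dy": 3.7, "dz": 0, "twist": 0},
    {"dx": 0, "dy": 0, "dz": 0, "twist": 0},
    {"dx": 0, "dy": 0, "dz": 0, "twist": 0},
  ],
)

```text
t: 7.7
position: [0.5752, -0.0766, 0.1256]
ee_rot: [-0.995, 1.496, -1.496]
contact_force: [-2.7, -1.2, 2.0]
opening: 0.0404
```

Run:
```python
from h import *
d=go(pt(-16.1,.1173),-112.8)
print(status.sense()['moment'].round(2))
im=cams.get_image('scene');cv2.imwrite('pics/scene7.png',im[:,:,::-1])
cv2.imwrite('pics/a7.png',cv2.resize(cv2.imread('pics/scene7.png')[190:310,180:320],(700,600),interpolation=cv2.INTER_CUBIC))
```

```text
t 7.7 pos [ 0.5752 -0.0766  0.1256] yaw -112.76 tilt [-0. -0. -1.] | twist 0.04 d mm [-1.4  8.3 -0.7] F [-2.7 -1.2  2. ] open 0.0404
[0.1  0.31 0.15]
```

View pics/a7.png

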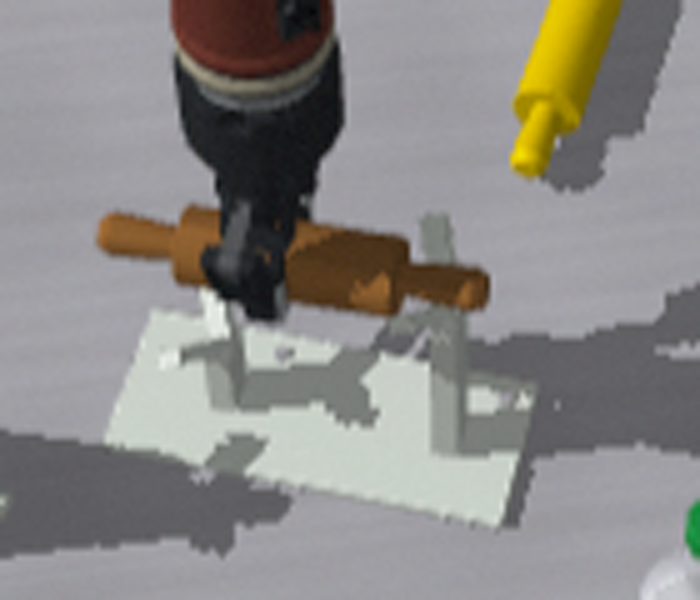

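>>> step_arm(
  moves=[
    {"dx": -0.5, "dy": 4, "dz": -1, "twist": 0},
    {"dx": -0.5, "dy": 4, "dz": 0, "twist": 0},
    {"dx": 0, "dy": 0, "dz": 0, "twist": 0},
    {"dx": 0, "dy": 0, "dz": 0, "twist": 0},
  ],
)

```text
t: 8.08
position: [0.5751, -0.076, 0.1173]
ee_rot: [-0.994, 1.495, -1.498]
contact_force: [-0.8, -4.4, 2.5]
opening: 0.0404
```

Run:
```python
from h import *
d=go(pt(-12.6,.1026),-112.8)
print(status.sense()['moment'].round(2))
im=cams.get_image('scene');cv2.imwrite('pics/scene8.png',im[:,:,::-1])
cv2.imwrite('pics/a8.png',cv2.resize(cv2.imread('pics/scene8.png')[190:310,180:320],(700,600),interpolation=cv2.INTER_CUBIC))
```

```text
t 8.08 pos [ 0.5751 -0.076   0.1173] yaw -112.82 tilt [ 0.001 -0.001 -1.   ] | twist -0.02 d mm [-4.3 14.7 -0.3] F [-0.8 -4.4  2.5] open 0.0404
[-0.52  0.07 -0.05]
```

View pics/a8.png

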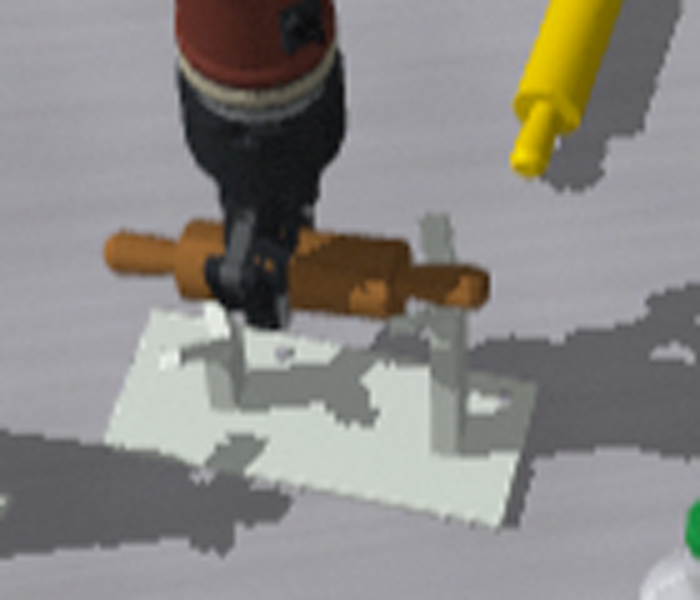

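The pin pivots about the high saddle with low force. I'll keep following the arc.

>>> step_arm(
  moves=[
    {"dx": -0.4, "dy": 4, "dz": 0, "twist": 0},
    {"dx": -0.6, "dy": 4, "dz": 0, "twist": 0},
    {"dx": -0.8, "dy": 4, "dz": 0, "twist": 0},
    {"dx": -0.8, "dy": 2.5, "dz": 0, "twist": 0},
    {"dx": 0, "dy": 0, "dz": 0, "twist": 0},
  ],
)

```text
t: 8.55
position: [0.5759, -0.073, 0.1022]
ee_rot: [-0.995, 1.496, -1.496]
contact_force: [-1.4, -5.1, 2.6]
opening: 0.0404
```

Run:
```python
from h import *
d=go(pt(-7.3,.0883),-112.8)
print(status.sense()['moment'].round(2))
im=cams.get_image('scene');cv2.imwrite('pics/scene9.png',im[:,:,::-1])
cv2.imwrite('pics/a9.png',cv2.resize(cv2.imread('pics/scene9.png')[190:310,180:320],(700,600),interpolation=cv2.INTER_CUBIC))
```

```text
t 8.55 pos [ 0.5759 -0.073   0.1022] yaw -112.79 tilt [-0.    -0.001 -1.   ] | twist 0.01 d mm [-6.5 13.8  0.2] F [-1.4 -5.1  2.6] open 0.0404
[-0.61  0.12 -0.15]
```

View pics/a9.png

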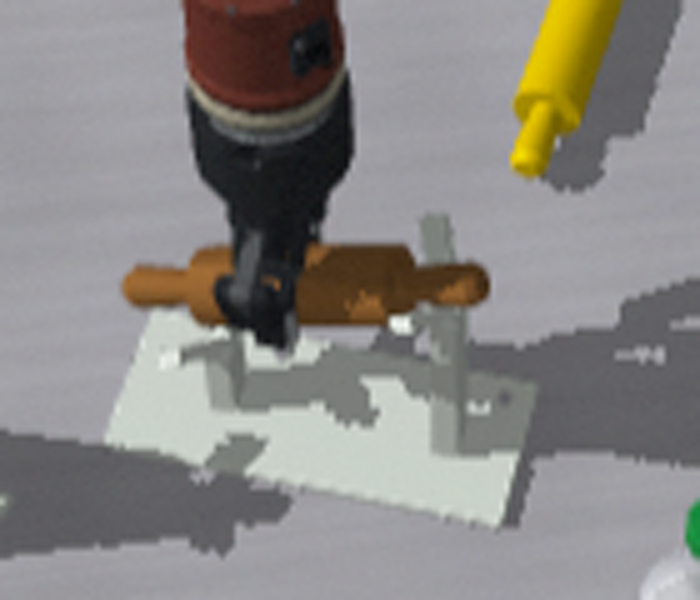

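>>> step_arm(
  moves=[
    {"dx": -1.1, "dy": 3.5, "dz": 0, "twist": 0},
    {"dx": -1.4, "dy": 3.5, "dz": 0, "twist": 0},
    {"dx": -1.4, "dy": 3, "dz": 0, "twist": 0},
    {"dx": 0, "dy": 0, "dz": 0, "twist": 0},
    {"dx": 0, "dy": 0, "dz": 0, "twist": 0},
  ],
)

```text
t: 9.02
position: [0.5772, -0.0699, 0.0926]
ee_rot: [-0.995, 1.496, -1.497]
contact_force: [-2.8, -6.3, 2.3]
opening: 0.0403
```

Run:
```python
from h import *
d=go(pt(-7.3,.0883),-112.8)
print(status.sense()['moment'].round(2))
im=cams.get_image('scene');cv2.imwrite('pics/scene10.png',im[:,:,::-1])
cv2.imwrite('pics/a10.png',cv2.resize(cv2.imread('pics/scene10.png')[190:310,180:320],(700,600),interpolation=cv2.INTER_CUBIC))
```

```text
t 9.02 pos [ 0.5772 -0.0699  0.0926] yaw -112.8 tilt [-0.    -0.001 -1.   ] | twist 0.0 d mm [-3.2  4.3  0.2] F [-2.8 -6.3  2.3] open 0.0403
[-0.73  0.15 -0.07]
```

View pics/a10.png

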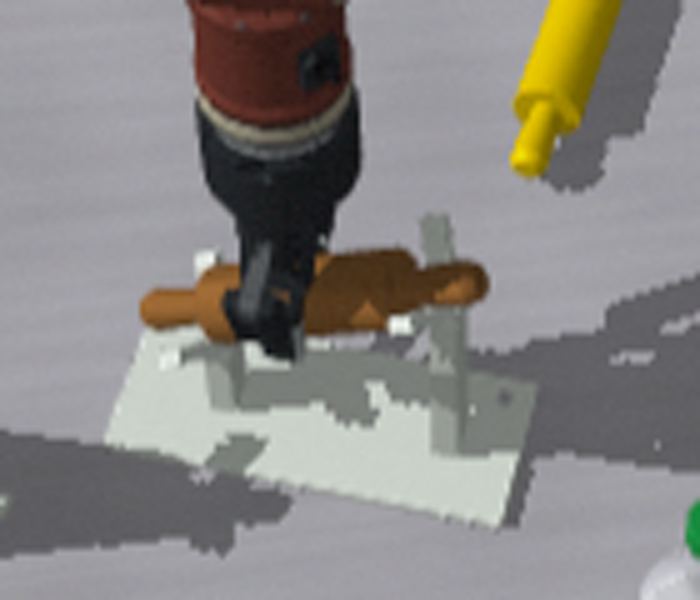

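Run:
```python
from h import *
u=np.array([.3875,.9219,0]);z=np.array([0,0,1.]);x=u*np.cos(np.pi/6)+z*.5
off={'scene':np.array([.0041,.0002,0]),'top':np.array([-.0008,-.0025,0])}
seat=np.array([.5814,-.0603,.110])
n='scene';im=cv2.imread('pics/scene10.png')
P=proj(n,np.array([seat+off[n]+s*x for s in(-.1,-.071,-.056,0,.056,.071,.1)]))
print(((P-[180,190]+.5)*5).round(0))
im=cv2.resize(im[190:310,180:320],(700,600),interpolation=cv2.INTER_CUBIC)
for p in P: cv2.circle(im,tuple(int(v) for v in (p-[180,190]+.5)*5),3,(255,0,0),-1)
T=status.sense()['position']
for ph in (22,25,28):
    r=np.radians(ph);a=u*np.cos(r)+z*np.sin(r);C=T+[0,0,.018]+.0053*a
    Q=proj(n,np.array([C+off[n]+s*a for s in(-.1,-.056,0,.056,.1)]))
    print(ph,((Q-[180,190]+.5)*5).round(0).tolist())
    if ph==25:
        for p in Q: cv2.circle(im,tuple(int(v) for v in (p-[180,190]+.5)*5),3,(0,255,0),-1)
cv2.imwrite('pics/ov10.png',im)
```

```text
[[163. 328.]
 [206. 322.]
 [229. 318.]
 [317. 306.]
 [408. 292.]
 [433. 289.]
 [483. 281.]]
22 [[139.0, 307.0], [211.0, 304.0], [306.0, 300.0], [404.0, 296.0], [484.0, 293.0]]
25 [[143.0, 313.0], [213.0, 307.0], [306.0, 300.0], [402.0, 292.0], [480.0, 286.0]]
28 [[148.0, 318.0], [216.0, 310.0], [305.0, 299.0], [399.0, 288.0], [475.0, 279.0]]
```

View pics/ov10.png

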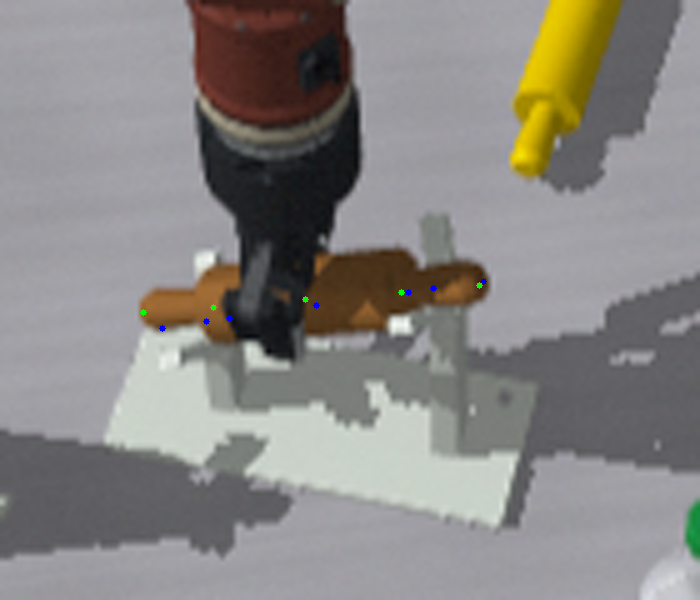

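>>> step_arm(
  moves=[
    {"dx": -1.3, "dy": 1.5, "dz": 0, "twist": 0},
    {"dx": -1.3, "dy": 1.5, "dz": 0, "twist": 0},
    {"dx": -1, "dy": 1.5, "dz": 0, "twist": 0},
    {"dx": 0, "dy": 0, "dz": 0, "twist": 0},
    {"dx": 0, "dy": 0, "dz": 0, "twist": 0},
  ],
)

```text
t: 9.48
position: [0.5782, -0.0675, 0.0883]
ee_rot: [-0.996, 1.496, -1.498]
contact_force: [-1.6, -7.8, 3.3]
opening: 0.0403
```

Run:
```python
from h import *
d=go(pt(-6.3,.0883),-112.8)
print(status.sense()['moment'].round(2))
im=cams.get_image('scene');cv2.imwrite('pics/scene11.png',im[:,:,::-1])
cv2.imwrite('pics/a11.png',cv2.resize(cv2.imread('pics/scene11.png')[190:310,180:320],(700,600),interpolation=cv2.INTER_CUBIC))
```

```text
t 9.48 pos [ 0.5782 -0.0675  0.0883] yaw -112.83 tilt [-0.001 -0.002 -1.   ] | twist -0.03 d mm [-1.6 -0.   0.2] F [-1.6 -7.8  3.3] open 0.0403
[-0.85  0.22 -0.05]
```

View pics/a11.png

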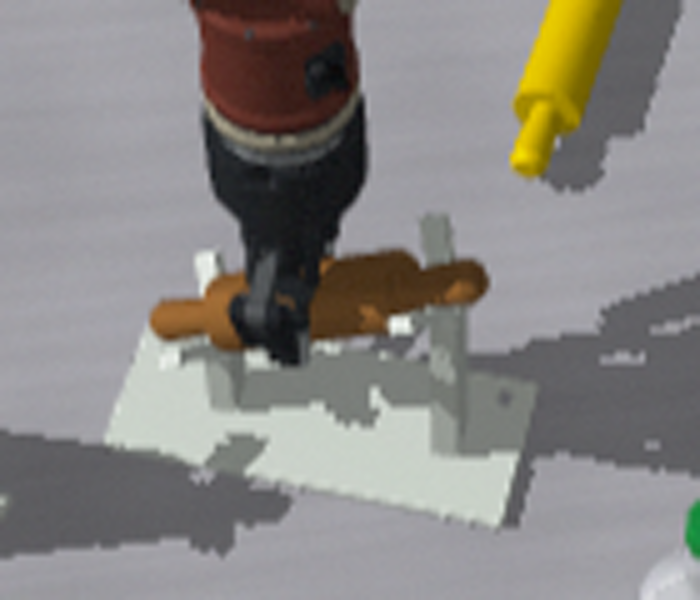

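>>> step_arm(
  moves=[
    {"dx": -0.9, "dy": 1.3, "dz": 0, "twist": 0},
    {"dx": -0.9, "dy": 1.2, "dz": 0, "twist": 0},
    {"dx": 0, "dy": 0, "dz": 0, "twist": 0},
    {"dx": 0, "dy": 0, "dz": 0, "twist": 0},
  ],
)

```text
t: 9.87
position: [0.5789, -0.0673, 0.0872]
ee_rot: [-0.997, 1.493, -1.499]
contact_force: [-4.6, -7.9, 10.3]
opening: 0.0402
```

Run:
```python
from h import *
d=go(pt(-6.3,.0883),-112.8)
print(status.sense()['moment'].round(2))
im=cams.get_image('scene');cv2.imwrite('pics/scene12.png',im[:,:,::-1])
cv2.imwrite('pics/a12.png',cv2.resize(cv2.imread('pics/scene12.png')[190:310,180:320],(700,600),interpolation=cv2.INTER_CUBIC))
```

```text
t 9.87 pos [ 0.5789 -0.0673  0.0872] yaw -112.73 tilt [-0.    -0.004 -1.   ] | twist 0.07 d mm [-1.1 -1.1 -0.4] F [-4.6 -7.9 10.3] open 0.0402
[-1.35  0.61  0.42]
```

View pics/a12.png

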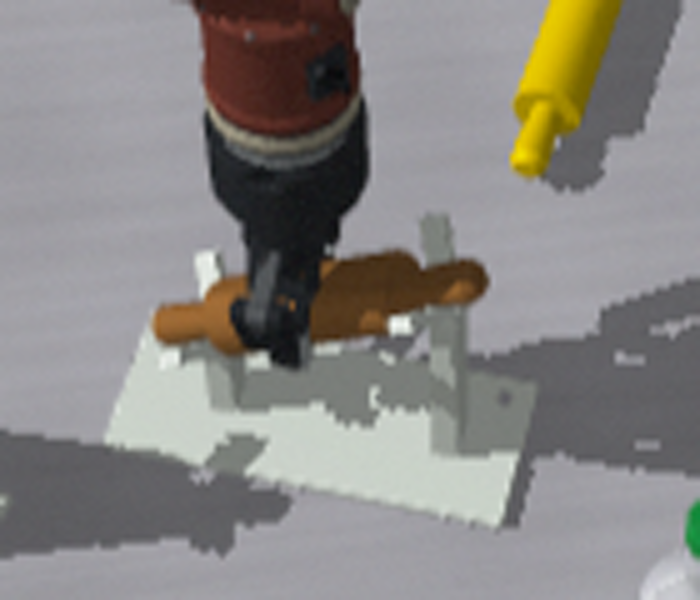

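Force jumped to +10 N with almost no sideways part. Moment and computed pose put the pin centre at about x −3.5, z −0.4 mm from the seat, tilted about 29°. I'll press slightly more and hold.

>>> step_arm(
  moves=[
    {"dx": -0.3, "dy": 0.8, "dz": 0, "twist": 0},
    {"dx": 0, "dy": 0, "dz": 0, "twist": 0},
    {"dx": 0, "dy": 0, "dz": 0, "twist": 0},
    {"dx": 0, "dy": 0, "dz": 0, "twist": 0},
    {"dx": 0, "dy": 0, "dz": 0, "twist": 0},
  ],
)

```text
t: 10.33
position: [0.5789, -0.0673, 0.0872]
ee_rot: [-0.997, 1.493, -1.499]
contact_force: [-6.1, -7.5, 14.0]
opening: 0.0407
```

Run:
```python
from h import *
d=go(pt(-6.3,.0883),-112.8)
print(status.sense()['moment'].round(2))
for n in('scene','top'): cv2.imwrite(f'pics/{n}13.png',cams.get_image(n)[:,:,::-1])
a=cv2.resize(cv2.imread('pics/scene13.png')[220:285,195:290],(665,455),interpolation=cv2.INTER_CUBIC)
cv2.imwrite('pics/a13.png',a)
cv2.imwrite('pics/b13.png',cv2.resize(cv2.imread('pics/top13.png')[150:240,260:370],(660,540),interpolation=cv2.INTER_CUBIC))
```

```text
t 10.33 pos [ 0.5789 -0.0673  0.0872] yaw -112.74 tilt [ 0.    -0.004 -1.   ] | twist 0.06 d mm [-1.1 -1.2 -0.4] F [-6.1 -7.5 14. ] open 0.0407
[-1.31  0.93  0.4 ]
```

View pics/a13.png

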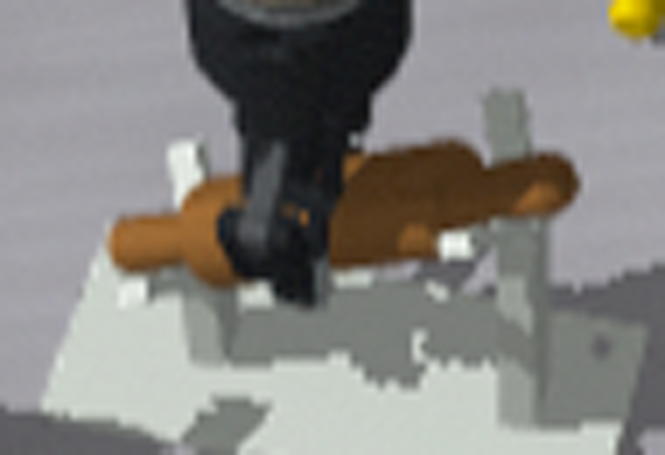

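View pics/b13.png

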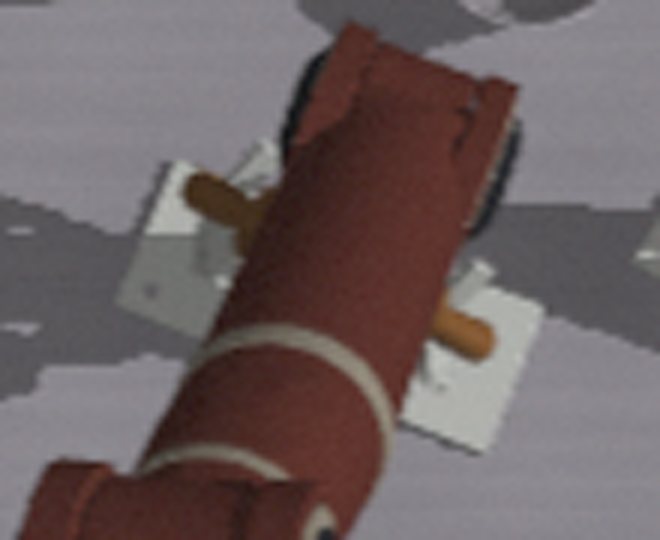

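Both handles lie in their saddles. The held pose matches the seat, so I'll release.

>>> step_arm(
  moves=[
    {"dx": 0, "dy": 0, "dz": 0, "twist": 0},
    {"dx": 0, "dy": 0, "dz": 0, "twist": 0},
    {"dx": 0, "dy": 0, "dz": 0, "twist": 0},
    {"dx": 0, "dy": 0, "dz": 0, "twist": 0},
    {"dx": 0, "dy": 0, "dz": 0, "twist": 0},
  ],
  jaw=-1,
)

```text
t: 10.85
position: [0.5795, -0.0623, 0.0845]
ee_rot: [-0.996, 1.496, -1.493]
contact_force: [-0.2, -0.1, 0.6]
opening: 0.0855
```

Run:
```python
from h import *
d=go(pt(-6.3,.0883),-112.8)
for n in('scene',): cv2.imwrite(f'pics/{n}14.png',cams.get_image(n)[:,:,::-1])
cv2.imwrite('pics/a14.png',cv2.resize(cv2.imread('pics/scene14.png')[200:285,180:300],(720,510),interpolation=cv2.INTER_CUBIC))
```

```text
t 10.85 pos [ 0.5795 -0.0623  0.0845] yaw -112.66 tilt [-0.001  0.001 -1.   ] | twist 0.14 d mm [ 3.7 -3.8  1. ] F [-0.2 -0.1  0.6] open 0.0855
```

View pics/a14.png

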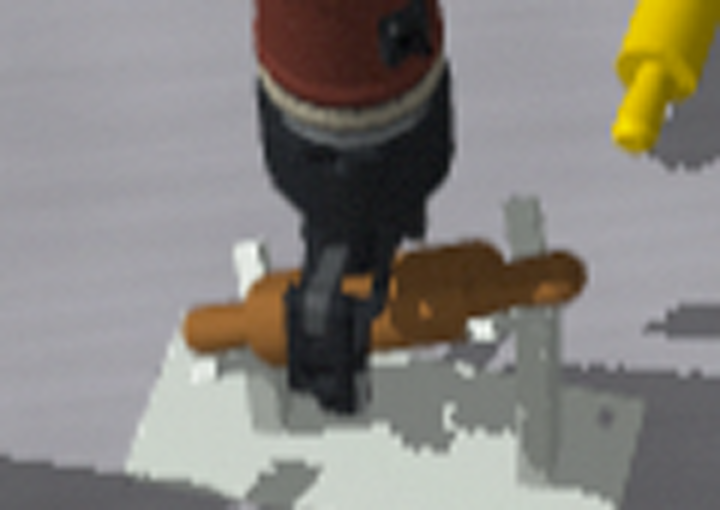

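The pin is released and lies in both saddles. I'll raise the arm straight up and then draw it back.

>>> step_arm(
  moves=[
    {"dx": 0, "dy": -10, "dz": 0, "twist": 0},
    {"dx": 0, "dy": -20, "dz": 0, "twist": 0},
    {"dx": 0, "dy": -30, "dz": 0, "twist": 0},
    {"dx": 0, "dy": -30, "dz": 0, "twist": 0},
    {"dx": 0, "dy": -30, "dz": 0, "twist": 0},
  ],
)

```text
t: 11.32
position: [0.5794, -0.0637, 0.207]
ee_rot: [-0.995, 1.496, -1.496]
contact_force: [1.3, 0.6, 0.3]
opening: 0.0854
```

>>> step_arm(
  moves=[
    {"dx": 0, "dy": -25, "dz": 0, "twist": 0},
    {"dx": 0, "dy": -15, "dz": -30, "twist": 0},
    {"dx": 0, "dy": 0, "dz": -35, "twist": 0},
    {"dx": 0, "dy": 0, "dz": -35, "twist": 0},
    {"dx": 0, "dy": 0, "dz": -30, "twist": 0},
  ],
)

```text
t: 11.73
position: [0.4577, -0.0127, 0.2459]
ee_rot: [-0.994, 1.496, -1.495]
contact_force: [0.0, 0.5, -0.1]
opening: 0.0856
```

>>> step_arm(
  moves=[
    {"dx": -30, "dy": 0, "dz": 0, "twist": 0},
    {"dx": -35, "dy": 0, "dz": 0, "twist": 0},
    {"dx": -35, "dy": 0, "dz": 0, "twist": 0},
    {"dx": -30, "dy": 0, "dz": 0, "twist": 0},
    {"dx": 0, "dy": 0, "dz": 0, "twist": 0},
  ],
)

```text
t: 12.15
position: [0.5116, 0.1148, 0.2453]
ee_rot: [-0.996, 1.489, -1.484]
contact_force: [-0.4, 0.8, 0.5]
opening: 0.0852
```

Run:
```python
from h import *
s=status.sense();print(s['t'],s['position'].round(3),s['contact_force'].round(1))
for n in('scene','top'): cv2.imwrite(f'pics/{n}15.png',cams.get_image(n)[:,:,::-1])
cv2.imwrite('pics/a15.png',cv2.resize(cv2.imread('pics/scene15.png')[220:300,180:300],(720,480),interpolation=cv2.INTER_CUBIC))
cv2.imwrite('pics/b15.png',cv2.imread('pics/top15.png'))
u=np.array([.3875,.9219,0]);z=np.array([0,0,1.]);x=u*np.cos(np.pi/6)+z*.5
off={'scene':np.array([.0041,.0002,0]),'top':np.array([-.0008,-.0025,0])};seat=np.array([.5814,-.0603,.110])
for n in('scene','top'):
    m=brown(cv2.imread(f'pics/{n}15.png')[:,:,::-1].copy())
    c=proj(n,seat+off[n])[0]
    for b in blobs(m):
        if np.linalg.norm(b[1]-c)<40: print(n,b[:4],'expected seat px',c.round(1))
```

```text
12.15 [0.512 0.115 0.245] [-0.4  0.8  0.5]
scene (np.int32(770), array([242.8, 250. ]), array([243.5, 250. ]), array([15.1, 66. ])) expected seat px [242.8 250.6]
top (np.int32(526), array([316.2, 193.7]), array([316.1, 193.7]), array([56.4, 11.9])) expected seat px [316.5 194.3]
```

View pics/a15.png

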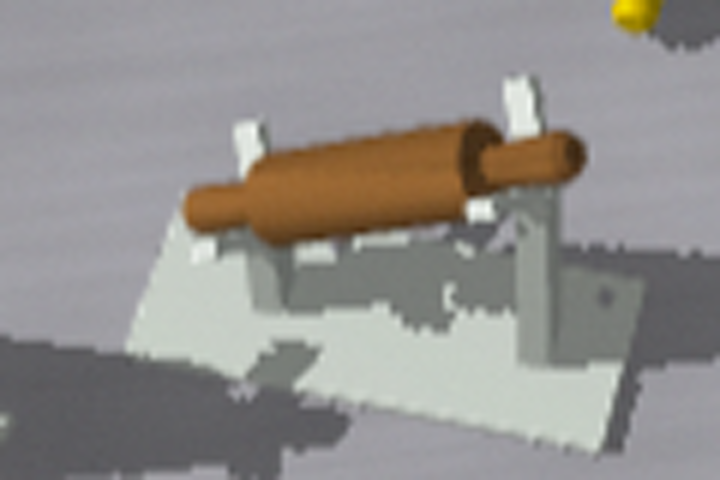

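View pics/b15.png

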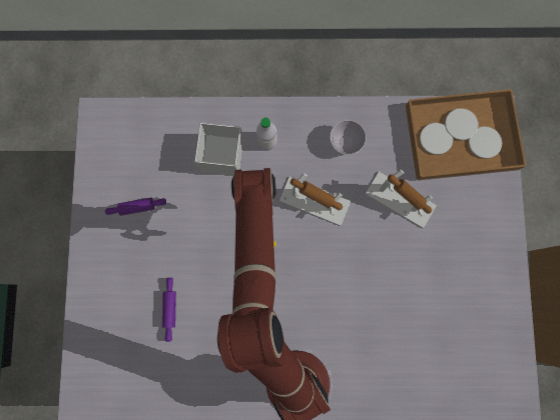

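The pin lies in both saddles, with its blob within 0.7 px of the expected seat pixel in both views. Everything else is where it was and the arm is clear, so I'm handing the job in.

```bash
python3 -c "
from plant import finish_job
print(finish_job())"
```

```text
the job is handed in; nothing more can be done
None
```

The wooden pin is put away in the empty cradle with a handle in each saddle, and the job was handed in at about 12.3 s; no verdict was reported.

**What I did:** I gripped the barrel about 5 mm off centre and turned it to the cradle's heading. The tool can only point down, so I set one handle in the high saddle and pivoted the pin in the grip along an arc. When the low handle met its saddle the force rose to 10–14 N. I held it there about 0.4 s, released it, lifted straight up and drew back.

**Last checks:**
- **While held:** the pin's centre was about 3.5 mm down the slope from the seat and within 0.5 mm square to it. Tilt was about 29°, against the seat's 30°.
- **After release:** the pin's centre is within 0.7 px (about 2 mm) of the expected seat point in both views. The top view shows the other pin, bottle, bowl and tub at the same pixels as at the start. The arm is clear, with near-zero contact force.

**What disagreed or failed:**
- **Cameras:** they differed by up to about 5 mm on the cradle. I corrected each one against the held pin, after which they agreed to within 0.5 mm.
- **Refused calls:** the first two move calls were refused because their rows lacked some keys; the arm did not move.

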